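Put the honing steel away in the well that takes it

ROBOT

A 6-joint arm with a two-finger parallel gripper is mounted at the origin on a cart in front of the work surface, level with it; the furniture and walls round the work are solid. World frame = base frame: x ahead of the robot, y to its left, z up, the work surface at z = 0. Lengths are in m, angles in rad, forces in N, time in s.
With the tool pointing down it reaches from about 0.35 to 1 m from the base axis. Payload 7.1 kg.
Tool frame: the origin (TCP) lies midway between the tips of the shut fingers; the grasp point (between the pads) lies 19 mm behind it (env.grasp_offset is the z of the grasp point in the tool frame, in m); z points along the fingers, y is the line along which they close (so a half turn about z gives the same grasp; the last joint's range is limited). The gripper opens to 85 mm and grips with 20 to 120 N. Pads are 22 mm wide; open, the fingers measure 114 mm over their backs; the gripper's body (76 mm by 85 mm) begins 54 mm behind the grasp point. The pads swing forward as they close: fully open they stand 13 mm farther back than shut.
Start: joints at [-1.361, 0.423, 1.63, -0, 1.089, -0.019], TCP at [0.142, -0.609, 0.201] pointing down, gripper open.
Joint ranges: [-3, 3], [-0.9, 2.11], [0.09, 2.58], [-1.31, 4.45], [0.11, 2.69], [-2.54, 2.54]. Speed limits (rad/s): [2.39, 2.39, 3.01, 3.14, 3.14, 3.14].

INTERFACE

Orientations are given as a rotation vector (axis times angle).
In Python, from cell import env, fingers, kinematics, monitor, camera, order gives the robot as it stands. The module is installed in compiled form; this text tells all that it offers. Calls block until the motion is done:
- env.movep(position, orientation): joint-space move of the TCP to a pose.
- env.line_to(position, speed=0.15, ori=None, stop_force=None): straight line of the TCP; ori=None keeps the orientation; speed is the mean speed in m/s. With stop_force (N) it stops when the force on the tool has changed by that much, and returns True; else False.
- env.movej(angles): joint-space move.
- fingers.command_gripper(opening, squeeze=None): finger opening in m; squeeze is the grip in N (None keeps the last); returns when the fingers have stopped.
- env.dwell(seconds).
- kinematics.solve_ik(position, orientation): joint angles nearest the present ones, or None.
- monitor.get_obs(): the state.
- camera(name): name is "scene" or "top"; returns a dict with "img" (384x512x3 uint8, red, green, blue), "fx", "fy", "cx", "cy" (pixels), "T" (4x4, takes a point from camera to world coordinates). Camera axes: x right, y up, looking along -z (the intrinsics and any distortion apply to the point x, -y, -z); pixel columns grow to the right and rows downward; lengths in m; the calibration is good to about 2 mm. A picture is of the moment at which its call begins. There is no depth.
A pose or a line that the arm cannot do raises env.Unreachable and nothing moves.
- order.hand_in(): hands the job in; it is judged then, once.
The state is a dict: "time": time; "q": joint angles; "qvel": joint speeds; "tau": joint torques, N m; "tcp_pos": TCP position; "tool_rot": TCP orientation; "ft_force": force on the tool from outside, world axes, zero at the start; "ft_torque": the same for the moment, N m; "width": finger opening in m; "grip_force": force on a finger pad.
Only numpy, scipy, OpenCV 4.12 (cv2) and the standard library are available. Lean on these libraries where they do the work, as an engineer would, in place of code of your own. Each camera call takes 0.05 s, during which the arm holds its last target. There are 200 camera calls.

TASK

Draw the honing steel out of the grey stone draining stand and push it tip down, gently, into a round well of the wooden knife block until it bottoms on the soft pad in the well. Then read its depth: in the proper well the block's top lies between the two dark rings on the shaft; if both rings still stand above the block, it is the short well, so draw the steel out and push it home in the other well. Let go and leave it bottomed and upright, and do not knock the things around.

Things in the scene. Friction and masses are not known exactly. Their poses are not given: they have to be found in the camera images.
- steel_grip (a point): Centre of the round wooden handle of the honing steel (kitchen sharpening rod), on its axis, 128 mm above the tip; z points from tip to handle. The handle is 24 mm across, from 95 to 161 mm above the tip; steel pommel 25 mm across above it (to 169 mm), guard disc 30 mm across below it (90 to 95 mm).
- steel_tip (a point): Tip (lower end) of the steel, on its axis. The shaft is round bare steel, 12 mm across, its last 5 mm tapering to 6 mm; two thin black rings lie 54 and 76 mm above the tip. The steel weighs 0.1 to 0.16 kg and stands tip down, loosely upright, in the draining stand at the start.
- steel_mid (a point): The point on the steel's axis half-way between its two black rings, 65 mm above the tip and 63 mm below the centre of the handle.
- block: Wooden knife block, fixed, 120 (its x) x 150 (its y) x 80 mm high; origin at the centre of its underside; its yaw varies. In its front (-x) half are two upright round wells that look alike, in its back half three empty narrow blade slots. The steel must never be pressed on the block or a pad with more than 25 N.
- well_left (a point): Centre of the mouth of the well on the block's +y side, level with the block's top (80 mm above the worktop). Both wells are 13.5 mm across with a 2 mm chamfer. 10 to 20 mm below the mouth two small sprung noses grip the shaft: it drags with some 3 to 7 N while it slides and does not fall in by its own weight.
- well_right (a point): The same for the well on the block's -y side, 68 mm from the other. Each well ends on a soft sprung pad: 57 to 67 mm below the mouth in the deeper, proper one; only 32 to 40 mm in the short one. Which of the two is the short one is not known beforehand.
- pad_1 (a joint): How far the pad of the deeper well is pressed down: 0 free, 0.006 m at its stop; spring 2.5 N per mm. Nothing tells which of the two wells it is in. As fingers open round the handle they may drag the steel up some mm; if so, it can be pressed home again on the top of its pommel.
- pad_2 (a joint): The same for the pad of the short well.
- stand_mouth (a point): Centre of the mouth of the draining stand, level with its top: a fixed grey stone block 70 x 70 x 45 mm high on a 92 x 92 x 5 mm foot, with one smooth upright hole, 13.5 mm across and 40 mm deep, in which the steel stands at the start.
- shaker: Salt shaker, 44 mm across, 90 mm high, loose; origin at the centre of its underside. Leave alone.
- glass_jar: Glass jar with dark lid, 65 mm across, 86 mm high, loose; origin at the centre of its underside. Leave alone.
- garlic: Garlic bulb, about 60 mm, loose; origin at its underside. Leave alone.

How it is judged:
On the way, in this order (a step that is already met when the one before it is completed fails the run):
1. the steel is drawn clear of the draining stand (z of steel_tip in the frame of stand_mouth above 0.01 m), for 0.1 s.
2. the steel is pushed onto the pad of the deeper well (pad pressed more than 0.8 mm, 2 N) with the block's top between the rings (((horizontal distance between steel_tip and well_left below 0.004 m and z of steel_mid in the frame of well_left between -0.011 and 0.011 m) or (horizontal distance between steel_tip and well_right below 0.004 m and z of steel_mid in the frame of well_right between -0.011 and 0.011 m)) and value of joint pad_1 above 0.0008 m), for 0.2 s.
At the end, for the whole second after the job is handed in: The steel stands upright (within 0.12 rad) and at rest in the deeper well, its tip within 4 mm of the well's axis, still resting on the pad (pad pressed more than 0.2 mm), the block's top between the two rings (ring middle within 11 mm of the mouth) (((horizontal distance between steel_tip and well_left below 0.004 m and z of steel_mid in the frame of well_left between -0.011 and 0.011 m) or (horizontal distance between steel_tip and well_right below 0.004 m and z of steel_mid in the frame of well_right between -0.011 and 0.011 m)) and value of joint pad_1 above 0.0002 m and angle between steel's own z axis and vertical below 0.12 rad and linear speed of steel below 0.02 m/s); the robot touches nothing.
It fails at once if the steel is pressed against the block or a pad with more than 25 N (contact force between steel and block above 25 N or contact force between steel and pad_1 above 25 N or contact force between steel and pad_2 above 25 N).
It fails at once if the salt shaker is pushed more than 30 mm (distance of shaker from where it was at the start of the episode above 0.03 m).
It fails at once if the glass jar is pushed more than 30 mm (distance of glass_jar from where it was at the start of the episode above 0.03 m).
It fails at once if the garlic bulb is pushed more than 30 mm (distance of garlic from where it was at the start of the episode above 0.03 m).
It also fails if it takes over 54 s, if anything falls off the work surface, if the arm or the gripper's body presses on something with over 40 N, if the wrist force passes 120 N, or if a joint passes its speed limit or range.

## Working session

There is one attempt and no reset: what is moved stays moved. The work goes in short steps, each a Python script; the robot and the scene stay as the last script left them, time stands still between calls to the robot, and variables do not carry over. Pictures are saved under pics/ and viewed, at most 10 in all, crops included, and the job is handed in when it is done.

```bash
mkdir -p pics; ls
python3 - <<'E'
from cell import env, fingers, kinematics, monitor, camera, order
import cv2,numpy as np
for n in("scene","top"):
    c=camera(n); cv2.imwrite(f"pics/{n}0.png",c["img"][:,:,::-1]); print(n,{k:c[k] for k in c if k!="img"})
o=monitor.get_obs(); print(o["tcp_pos"],o["tool_rot"],o["ft_force"],o["time"],o["width"],env.grasp_offset)
E
```

```text
pics
scene {'fx': 409.2686951266273, 'fy': 409.2686951266273, 'cx': 259.799440260446, 'cy': 188.88014693238404, 'T': array([[-0.85895557,  0.35557477, -0.36845883,  0.2208979 ],
       [-0.51177757, -0.57267871,  0.64040832,  0.44075463],
       [ 0.01670451,  0.73865126,  0.67388076,  0.7270473 ],
       [ 0.        ,  0.        ,  0.        ,  1.        ]])}
top {'fx': 395.2622342863394, 'fy': 395.2622342863394, 'cx': 249.57530624640418, 'cy': 195.69313336774556, 'T': array([[ 1.18850626e-03,  9.95885041e-01, -9.06177271e-02,
         5.15527484e-01],
       [-9.99978424e-01,  5.98144225e-04, -6.54174132e-03,
        -1.86080227e-01],
       [-6.46061985e-03,  9.06235468e-02,  9.95864264e-01,
         1.04785145e+00],
       [ 0.00000000e+00,  0.00000000e+00,  0.00000000e+00,
         1.00000000e+00]])}
[ 0.14167541 -0.60818246  0.20023463] [-3.11969908e+00 -3.58458861e-01  1.72891822e-04] [ 0.60805251  0.03410639 -0.01927888] 0.1 0.08514294141785937 -0.0187
```

View pics/scene0.png

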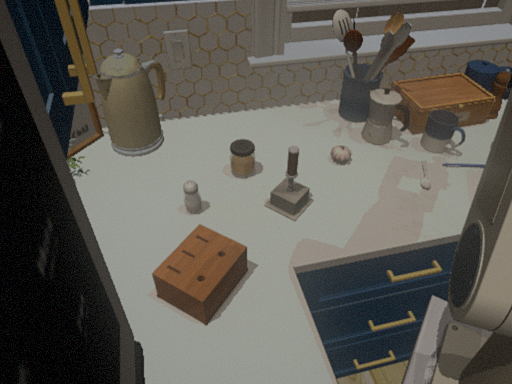

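View pics/top0.png

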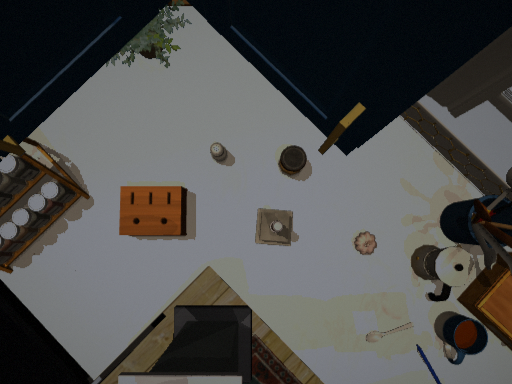

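The scene view shows the block at about (203,270) with wells near (200,278) and (221,253), and the steel standing at (292,165) in the stand at (290,197). The top view shows wells near (136,221) and (165,221), the pommel at (277,226), the jar at (292,160), the shaker at (218,152) and the garlic at (365,243).

```bash
cat > h.py <<'E'
import numpy as np, cv2
from cell import env, fingers, kinematics, monitor, camera, order
from scipy.spatial.transform import Rotation as R
def ray(c,u,v):
    d=c["T"][:3,:3]@np.array([(u-c["cx"])/c["fx"],-(v-c["cy"])/c["fy"],-1]); return c["T"][:3,3],d/np.linalg.norm(d)
def plane(c,u,v,z):
    o,d=ray(c,u,v); return o+d*(z-o[2])/d[2]
def tri(a,b):
    A=[];y=[]
    for o,d in(a,b):
        P=np.eye(3)-np.outer(d,d);A.append(P);y.append(P@o)
    x=np.linalg.lstsq(np.vstack(A),np.hstack(y),rcond=None)[0]
    return x,[float(np.linalg.norm(P@x-q)) for P,q in zip(A,y)]
def proj(c,p):
    q=c["T"][:3,:3].T@(np.asarray(p)-c["T"][:3,3]); return c["cx"]-c["fx"]*q[0]/q[2], c["cy"]+c["fy"]*q[1]/q[2]
def wells(c,box):
    u0,v0,u1,v1=box; g=cv2.GaussianBlur(c["img"],(3,3),0)[v0:v1,u0:u1,0].astype(np.uint8)
    g=cv2.resize(g,None,fx=4,fy=4,interpolation=cv2.INTER_CUBIC)
    m=(g<70).astype(np.uint8); n,l,s,ce=cv2.connectedComponentsWithStats(m)
    return [(u0+(x+.5)/4-.5,v0+(y+.5)/4-.5,int(a)) for (x,y),a in zip(ce[1:],s[1:,4]) if a>40]
def down(yaw): # tool pointing down, tool y along (-sin,cos) up to sign
    return (R.from_euler('z',yaw)*R.from_rotvec([np.pi,0,0])).as_rotvec()
E
python3 - <<'E'
from h import *
s=camera("scene");t=camera("top")
print("W top",wells(t,(122,188,184,234)));print("W scene",wells(s,(165,235,240,295)))
def big(i,b,f): return cv2.resize(i[b[1]:b[3],b[0]:b[2],::-1],None,fx=f,fy=f,interpolation=cv2.INTER_CUBIC)
A=big(t["img"],(250,190,310,250),6);B=big(s["img"],(260,135,320,225),6);C=big(t["img"],(110,175,200,245),4);
H=560;out=np.zeros((H,760,3),np.uint8)
out[:360,:360]=A;out[:540,380:740]=B
cv2.imwrite("pics/c1.png",out)
D=big(s["img"],(150,220,250,320),5);out=np.zeros((500,880,3),np.uint8);out[:280,:360]=C;out[:500,370:870]=D
cv2.imwrite("pics/c2.png",cv2.resize(out,(792,450)))
print(s["img"][240:290:6,190:230:6,0])
E
```

```text
W top [(np.float64(181.996470856102), np.float64(211.50295992714027), 2196), (np.float64(132.00580168776372), np.float64(198.07383966244726), 474), (np.float64(150.2300106609808), np.float64(198.079157782516), 469), (np.float64(168.46440042826552), np.float64(197.94405781584584), 467), (np.float64(135.9283536585366), np.float64(220.577743902439), 492), (np.float64(163.63245526838966), np.float64(220.59716699801191), 503)]
W scene [(np.float64(220.1875), np.float64(253.80729166666666), 96), (np.float64(228.33772727272728), np.float64(280.7094805194805), 7700), (np.float64(199.71634615384616), np.float64(278.3269230769231), 156)]
[[131 137 101 116 128 129 131]
 [137 133 129 129 127 128 121]
 [123 129 126 130 129  77 117]
 [132 122 132 122 116 130 121]
 [123 131 126 118 122 117 116]
 [129 132 114 121 120 117 119]
 [132 119  74 124 119 115  62]
 [118 124 123 118 120  62  58]
 [120 123 120 118  68  65  65]]
```

View pics/c1.png

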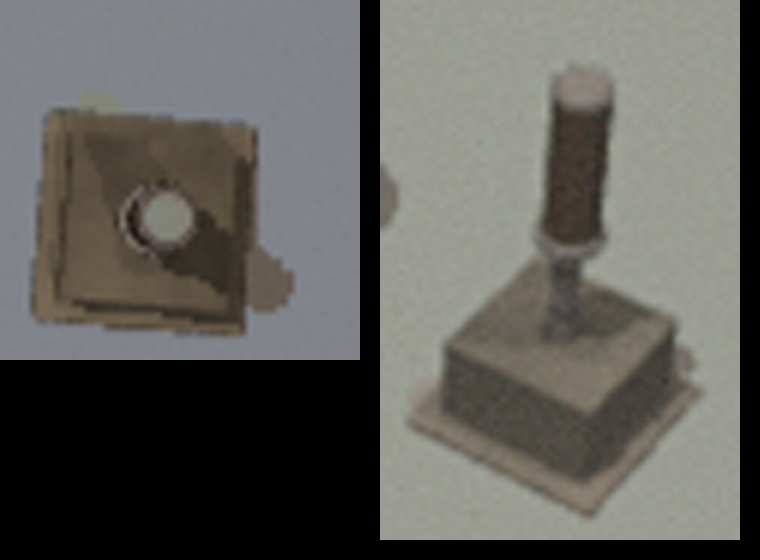

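View pics/c2.png

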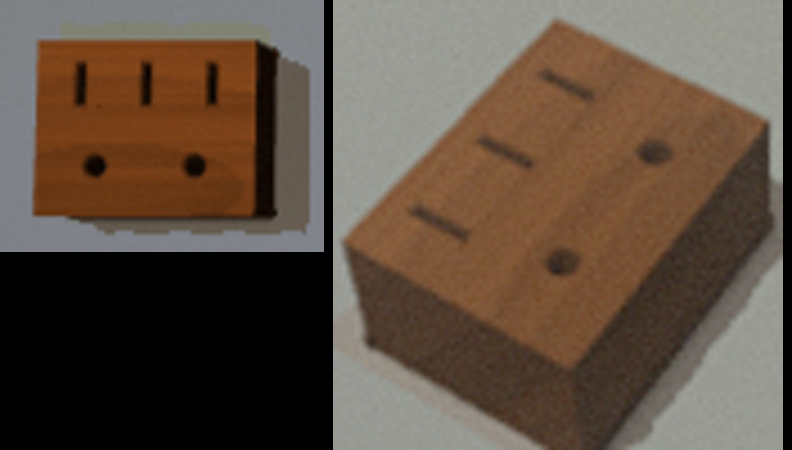

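The crops show the pommel at top (277.6,226) and scene (293.5,149.5), and the shaft entering the stand at scene (289.7,190). Both wells are clear in each view.

Run:
```python
from h import *
np.set_printoptions(precision=4,suppress=True)
s=camera("scene");t=camera("top")
print("pommel",tri(ray(t,277.6,225.9),ray(s,293.4,149.3)))
print("pommel plane .174 top",plane(t,277.6,225.9,.174)," scene",plane(s,293.4,149.3,.174))
print("hole scene",plane(s,289.7,190,.05))
for tt,ss in(((135.93,220.58),(199.72,278.33)),((163.63,220.6),(220.19,253.81))):
    print("well top",plane(t,*tt,.08),"scene",plane(s,*ss,.08),tri(ray(t,*tt),ray(s,*ss)))
# stand foot corners top (crop) and guard
for c in((48,108),(256,122),(245,333),(32,320)): print(plane(t,250+c[0]/6-.4,190+c[1]/6-.4,.005))
print("guard",plane(t,250+155/6-.4,190+217/6-.4,.1))
for n,uv in(("jar",(292,160)),("shaker",(217,150))): print(n,plane(t,*uv,.088))
print("garlic",plane(t,365,243,.04))
```

```text
pommel (array([ 0.5284, -0.2423,  0.1706]), [0.00014442075121579292, 0.00014442075121563752])
pommel plane .174 top [ 0.5282 -0.2422  0.174 ]  scene [ 0.5267 -0.2381  0.174 ]
hole scene [ 0.5267 -0.2378  0.05  ]
well top [0.5422 0.0986 0.08  ] scene [0.5428 0.1008 0.08  ] (array([0.543 , 0.0995, 0.0782]), [0.0008202592154055265, 0.0008202592154051919])
well top [0.5422 0.0306 0.08  ] scene [0.5435 0.0326 0.08  ] (array([0.5432, 0.0314, 0.0788]), [0.0010073043795418009, 0.0010073043795406603])
[ 0.5788 -0.2005  0.005 ]
[ 0.5728 -0.2919  0.005 ]
[ 0.4806 -0.2863  0.005 ]
[ 0.4861 -0.1934  0.005 ]
guard [ 0.5296 -0.2418  0.1   ]
jar [ 0.691  -0.2839  0.088 ]
shaker [ 0.716  -0.0993  0.088 ]
garlic [ 0.4873 -0.4714  0.04  ]
```

Run:
```python
from h import *
np.set_printoptions(precision=4,suppress=True)
P=np.array([.529,-.2423]);o=down(0)
for p in([*P,.25],[*P,.119],[.543,.0995,.225]): print(kinematics.solve_ik(p,o))
env.movep([*P,.23],o); env.line_to([*P,.119],speed=.12)
fingers.command_gripper(0.0,60)
q=monitor.get_obs();print(q["width"],q["grip_force"],q["ft_force"],q["tcp_pos"],q["time"])
```

```text
[-0.45    0.3069  1.6822 -0.      1.1525  1.1208]
[-0.45    0.4664  1.7838 -0.      0.8914  1.1208]
[ 0.1597  0.2881  1.7709 -0.      1.0826  1.7305]
0.022051258747478226 58.56167182617355 [-0.0742  0.18    3.9566] [ 0.5293 -0.2423  0.1194] 3.9083
```

Run:
```python
from h import *
np.set_printoptions(precision=4,suppress=True)
env.line_to([.529,-.2423,.24],speed=.12)
env.line_to([.543,.0315,.24],speed=.2); env.line_to([.543,.0315,.205],speed=.1)
env.dwell(.3)
q=monitor.get_obs();print(q["width"],q["ft_force"],q["tcp_pos"],q["time"])
s=camera("scene");t=camera("top")
b=s["img"][200:290,175:255,::-1]; a=t["img"][170:250,110:200,::-1]
out=np.zeros((560,790,3),np.uint8); x=cv2.resize(b,None,fx=6,fy=6,interpolation=cv2.INTER_CUBIC); out[:540,:480]=x
y=cv2.resize(a,(300,267),interpolation=cv2.INTER_CUBIC); out[:267,490:790]=y
cv2.imwrite("pics/c3.png",out)
np.save("s3.npy",s["img"])
```

```text
0.022045999449360427 [-0.582  -0.4242 -1.3132] [0.5434 0.0315 0.2056] 7.3833
```

View pics/c3.png

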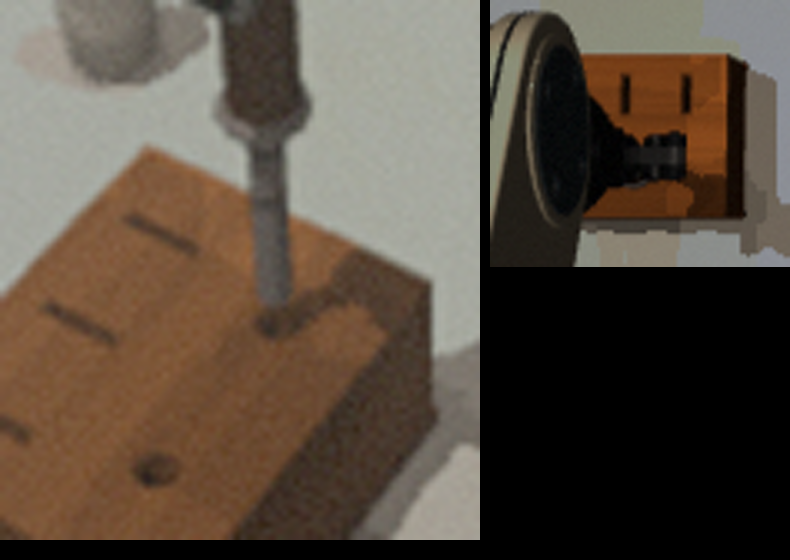

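The tip is at scene (220.1,250.1), right above the right well at (220.2,253.8). I'll compare this with the prediction.

Run:
```python
from h import *
s=camera("scene")
for z in(.085,.09,.095,.1): print(z,proj(s,[.5434,.0315,z]))
for p in([.5434,.0315,.08],[.546,.0315,.08],[.5434,.0345,.08]):print(p,proj(s,p))
for z in(.187,.19,.195,.20): print("guard",z,proj(s,[.5434,.0315,z]))
```

```text
0.085 (np.float64(220.4146509423378), np.float64(251.8634483115242))
0.09 (np.float64(220.2930531385935), np.float64(250.25977317916477))
0.095 (np.float64(220.17043974214158), np.float64(248.64270404856126))
0.1 (np.float64(220.04679797618192), np.float64(247.0120724147243))
[0.5434, 0.0315, 0.08] (np.float64(220.53524571938996), np.float64(253.45389517072675))
[0.546, 0.0315, 0.08] (np.float64(219.46373527832597), np.float64(252.91565983519462))
[0.5434, 0.0345, 0.08] (np.float64(219.6717208205352), np.float64(254.4688256353486))
guard 0.187 (np.float64(217.71636296682271), np.float64(216.2774657276764))
guard 0.19 (np.float64(217.62944201482048), np.float64(215.13112126326405))
guard 0.195 (np.float64(217.48351759016938), np.float64(213.2066179925554))
guard 0.2 (np.float64(217.33625723898317), np.float64(211.26449604702657))
```

Run:
```python
from h import *
np.set_printoptions(precision=4,suppress=True)
def rep(*a):
    q=monitor.get_obs();print(*a,q["tcp_pos"],q["ft_force"],q["ft_torque"],round(q["time"],2))
for z in(.19,.18,.172,.166):
    r=env.line_to([.5432,.0315,z],speed=.03,stop_force=10); rep(z,r)
    if r: break
if not r:
    r=env.line_to([.5432,.0315,.112],speed=.02,stop_force=7); rep("end",r)
```

```text
0.19 False [0.5432 0.0315 0.1899] [ 0.3571  0.3024 -1.3416] [ 0.0177 -0.0203  0.1008] 8.18
0.18 False [0.5431 0.0315 0.1797] [ 0.6292  0.158  -1.2058] [-0.1698  0.0478 -0.0068] 8.67
0.172 False [0.5426 0.0315 0.1713] [-0.1109 -0.6136 -4.0336] [-0.1781 -0.0394  0.0222] 9.08
0.166 False [0.5427 0.0315 0.1654] [-0.0339 -0.5738 -4.8739] [-0.1917 -0.0502  0.025 ] 9.43
end True [0.5434 0.0314 0.1647] [-0.5333  0.9555  1.9851] [-0.0795  0.0668  0.0074] 9.95
```

Run:
```python
from h import *
np.set_printoptions(precision=4,suppress=True)
def rep(*a):
    q=monitor.get_obs();print(*a,q["tcp_pos"],q["ft_force"],q["width"],round(q["time"],2));return q
f=rep("now")["ft_force"][2]
r=env.line_to([.5434,.0315,.112],speed=.02,stop_force=9-f); rep("end",r)
s=camera("scene"); cv2.imwrite("pics/c4.png",cv2.resize(s["img"][200:290,175:255,::-1],None,fx=6,fy=6,interpolation=cv2.INTER_CUBIC))
```

```text
now [0.5434 0.0314 0.1647] [-0.5333  0.9555  1.9851] 0.021987698491590126 9.95
end True [0.5435 0.0314 0.1302] [-0.1326  0.2502  3.8396] 0.022191395901562903 11.56
```

View pics/c4.png

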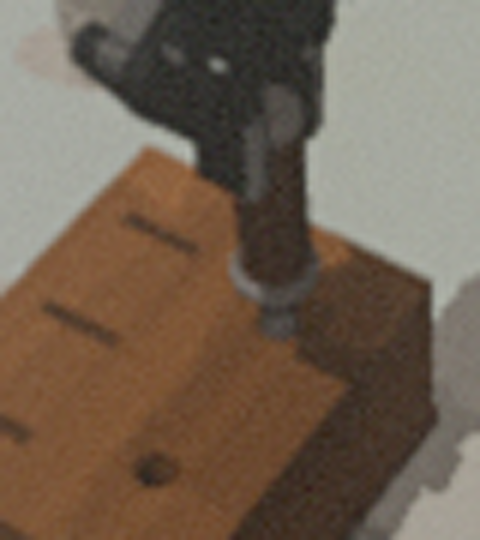

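The shaft is in the right well with only the upper ring region showing above the block (the guard is at (275,278) and the block's top at (280,330)). That is roughly 62 mm deep, so this is the deeper well. I'll check it is bottomed by pressing in small steps.

Run:
```python
from h import *
np.set_printoptions(precision=4,suppress=True)
def rep(*a):
    q=monitor.get_obs();print(*a,q["tcp_pos"],q["ft_force"],round(q["time"],2));return q
z=rep("now")["tcp_pos"][2]
for k in range(8):
    f=monitor.get_obs()["ft_force"][2]
    if f>10: break
    z-=.001
    r=env.line_to([.5434,.0315,z],speed=.01,stop_force=max(14-f,2)); env.dwell(.1);rep(k,r)
    if r: break
```

```text
now [0.5436 0.0314 0.1303] [-0.0317  0.62    3.3253] 11.61
0 False [0.5439 0.0315 0.1298] [-0.3489 -0.4285  7.1886] 11.97
1 False [0.5441 0.0315 0.129 ] [-0.0066 -0.4309  9.8514] 12.32
2 False [0.5444 0.0315 0.1284] [-1.0646 -0.4036 11.1806] 12.68
```

Run:
```python
from h import *
np.set_printoptions(precision=4,suppress=True)
def rep(*a):
    q=monitor.get_obs();print(*a,q["tcp_pos"],q["ft_force"],round(q["time"],2));return q
env.dwell(.3);rep("hold")
fingers.command_gripper(.06);p=rep("open")["tcp_pos"]
env.line_to([.5434,.0315,.225],speed=.1)
fingers.command_gripper(0.0,30);env.dwell(.2);q=rep("shut");print(q["width"])
s=camera("scene"); cv2.imwrite("pics/c5.png",cv2.resize(s["img"][190:290,175:255,::-1],None,fx=6,fy=6,interpolation=cv2.INTER_CUBIC))
```

```text
hold [0.5444 0.0315 0.1284] [-0.1888 -0.1069 11.2   ] 12.97
open [0.5431 0.0315 0.1269] [ 0.2398  0.0272 -0.0653] 13.43
shut [0.5434 0.0315 0.225 ] [ 0.6687 -0.1624 -0.3492] 15.35
-0.00021286704818422304
```

View pics/c5.png

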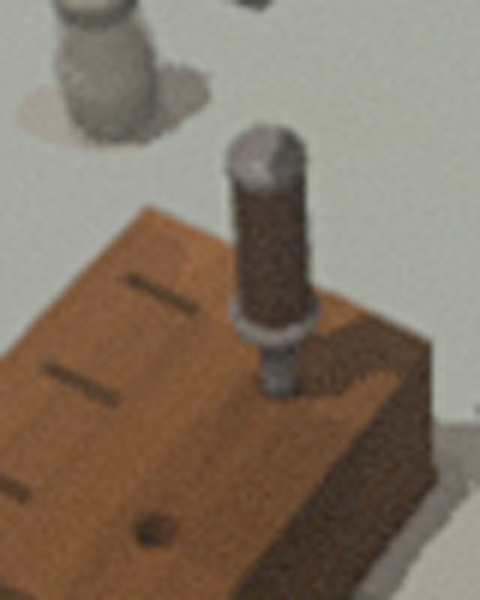

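The steel stands upright in the right well with the guard at (273,320) and the shaft entering the block at (280,390), so it has risen only a little if at all. I'll press it home on the pommel.

Run:
```python
from h import *
np.set_printoptions(precision=4,suppress=True)
def rep(*a):
    q=monitor.get_obs();print(*a,q["tcp_pos"],q["ft_force"],round(q["time"],2));return q
r=env.line_to([.5434,.0315,.175],speed=.02,stop_force=5);z=rep("touch",r)["tcp_pos"][2]
for k in range(10):
    f=monitor.get_obs()["ft_force"][2]
    if f>10: break
    z-=.0008
    r=env.line_to([.5434,.0315,z],speed=.01,stop_force=max(14-f,2)); env.dwell(.1);rep(k,r)
    if r: break
```

```text
touch False [0.5435 0.0315 0.1751] [-0.2881  0.332  -0.2701] 18.05
0 False [0.5434 0.0315 0.1743] [-0.2419 -0.669   0.4067] 18.4
1 False [0.5434 0.0315 0.1735] [-0.1484  0.2142 -0.1087] 18.75
2 False [0.5434 0.0315 0.1727] [0.4022 0.2399 0.1316] 19.1
3 False [0.5434 0.0315 0.1719] [-0.8731  0.1267  0.3935] 19.45
4 False [0.5434 0.0315 0.1711] [0.1644 0.8437 0.0875] 19.8
5 False [0.5434 0.0315 0.1703] [-0.2071  0.2033 -0.5272] 20.15
6 False [0.5434 0.0315 0.1695] [-0.8404  0.6094  0.1306] 20.5
7 False [0.5434 0.0315 0.1687] [ 1.4832 -0.3824 -0.3368] 20.85
8 False [0.5434 0.0315 0.1679] [-0.0497  0.6334 -0.3986] 21.2
9 False [0.5434 0.0315 0.1671] [ 0.1021  0.3054 -0.3497] 21.55
```

No contact although the pommel should top out near 0.188, so I'll look.

Run:
```python
from h import *
s=camera("scene"); cv2.imwrite("pics/c6.png",cv2.resize(s["img"][190:290,175:255,::-1],None,fx=6,fy=6,interpolation=cv2.INTER_CUBIC))
q=monitor.get_obs();print(q["width"],q["grip_force"],q["tcp_pos"],q["ft_force"])
for z in(.16,.17,.18,.19): print(z,proj(s,[.5434,.0315,z]))
```

```text
0.00016391195788931112 0.0 [0.54342388 0.03149204 0.16709956] [0.99875034 0.11189597 0.32810489]
0.16 (np.float64(218.4779251587579), np.float64(226.32121907966967))
0.17 (np.float64(218.20013754941485), np.float64(222.65765717753297))
0.18 (np.float64(217.9173551468759), np.float64(218.92822216426362))
0.19 (np.float64(217.62944201482048), np.float64(215.13112126326405))
```

View pics/c6.png

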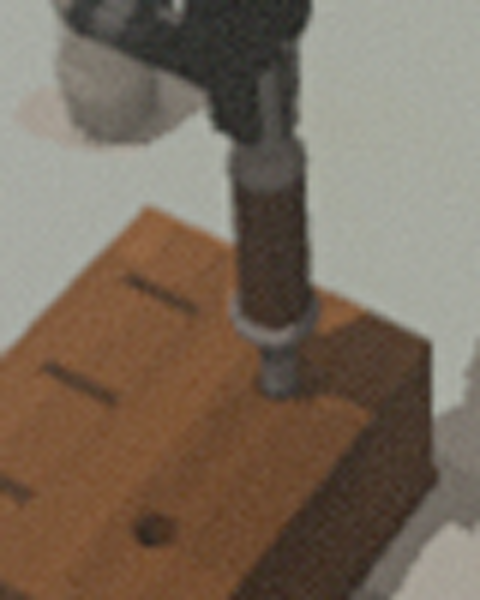

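The fingertips at (268,140) are just at the pommel's top and the force is still zero, so they sit a bit behind the nominal TCP. I'll go on down slowly under force guard.

Run:
```python
from h import *
np.set_printoptions(precision=4,suppress=True)
def rep(*a):
    q=monitor.get_obs();print(*a,q["tcp_pos"],q["ft_force"],round(q["time"],2));return q
r=env.line_to([.5434,.0315,.150],speed=.015,stop_force=4);z=rep("touch",r)["tcp_pos"][2]
print(monitor.get_obs()["tool_rot"])
if r:
  for k in range(12):
    f=monitor.get_obs()["ft_force"][2]
    if f>10: break
    z-=.0008
    r=env.line_to([.5434,.0315,z],speed=.01,stop_force=max(14-f,2)); env.dwell(.1);rep(k,r)
    if r: break
s=camera("scene"); cv2.imwrite("pics/c7.png",cv2.resize(s["img"][190:290,175:255,::-1],None,fx=6,fy=6,interpolation=cv2.INTER_CUBIC))
```

```text
touch True [0.5433 0.0315 0.1563] [-0.5792 -0.2082  0.4178] 22.33
[ 3.141   0.0002 -0.0018]
0 False [0.5436 0.0315 0.1557] [-0.1171  0.297   2.9   ] 22.71
1 False [0.5439 0.0315 0.1551] [-0.0521 -0.8493  5.9987] 23.06
2 False [0.5441 0.0315 0.1546] [ 0.5202 -0.6982  6.7885] 23.41
3 False [0.5444 0.0315 0.1541] [ 1.0014 -0.0038  8.1096] 23.76
4 False [0.5446 0.0315 0.1536] [0.2919 0.1421 9.1605] 24.11
5 False [0.5449 0.0314 0.153 ] [ 0.019   0.2188 11.9055] 24.46
```

View pics/c7.png

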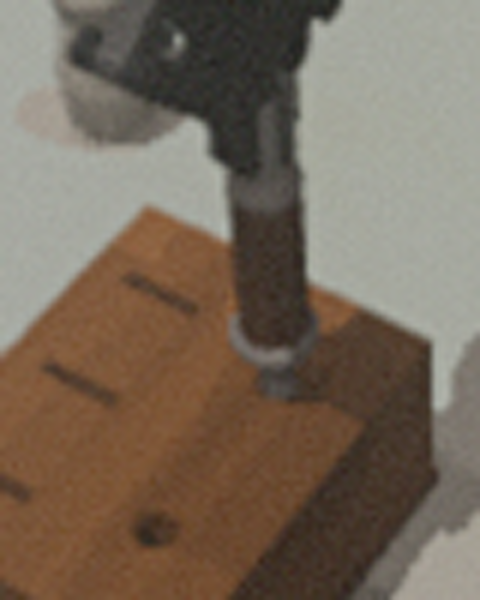

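The steel has sunk: the guard is at (273,340), so about 67 mm deep, and the force rises like a spring at the bottom. I'll retreat and check.

Run:
```python
from h import *
env.dwell(.3)
env.line_to([.5436,.0315,.26],speed=.1); env.dwell(.5)
q=monitor.get_obs();print(q["tcp_pos"],q["ft_force"],q["time"])
s=camera("scene"); cv2.imwrite("pics/c8.png",cv2.resize(s["img"][190:290,175:255,::-1],None,fx=6,fy=6,interpolation=cv2.INTER_CUBIC))
```

```text
[0.54359285 0.0314911  0.25992839] [-1.49177374 -0.21572747  0.8748595 ] 26.5417
```

View pics/c8.png

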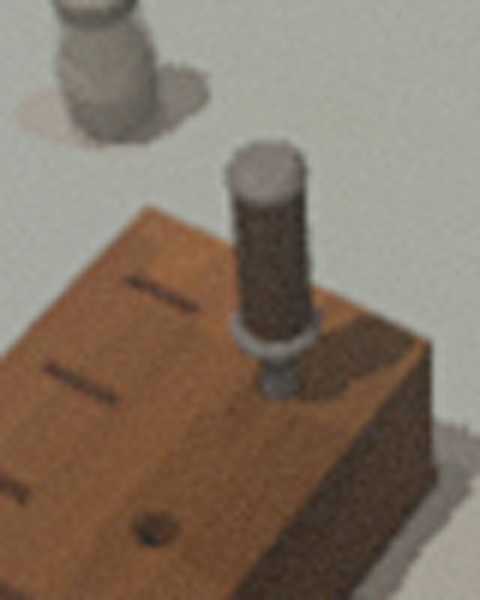

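The steel stands upright and free in the right well, with the guard at (273,335) about 22–25 mm above the block and one ring visible. The gripper is clear.

```bash
python3 -c "
from h import *
print(order.hand_in())"
```

```text
the job is handed in; nothing more can be done
None
```

I handed the job in at about 26.5 s: the honing steel stands upright, released and bottomed in the right well, which its depth of about 65 mm shows is the proper one; the hand-in returned no verdict.

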